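Fit the lemon cone on the citrus press and hold it pressed

TASK

Get the citrus press ready for lemons: take the smaller of the two squeezing cones, turn it until the grooves inside it mesh with the splines of the drive shaft, and slide it fully home. Then press it down against the spring until the run switch is at the bottom of its travel, and finish like that, still holding the cone pressed down so that the switch can be checked: do not let go or ease off at the end. Leave the large cone, the mug and the lemons where they stand.

Things in the scene. Friction and masses are not known exactly. Their poses are not given: they have to be found in the camera images.
- citrus_press: Citrus press, fixed: round steel motor base (132 mm across) with a white juice bowl on top (137 mm across, rim 128 mm above the worktop) and a steel strainer in the bowl, at most 115 mm above the worktop. Origin: centre of the underside, on the drive shaft's axis, z up. A spout juts out along its -x to 107 mm from the axis, 103 to 121 mm above the worktop.
- shaft_seat (a point): Centre of the white drive shaft's flat collar (31 mm across), 124 mm above the worktop while up; a cone that is home rests on it. Above it the splines: a plus-shaped bar 22 mm across, four wings 5 mm thick, full to 27.5 mm above the collar, then bevelled to a ridge at 30 mm. The point turns and sinks with the shaft: x and y along the wings, z up (always vertical).
- drive_shaft (a joint): Turn of the drive shaft about the vertical (rad, counter-clockwise from above; 0 = wings along the press's own x and y). It starts at any angle; the gear motor holds it stiffly (about 0.25 N m to turn it).
- run_switch (a joint): How far the shaft with its collar is pressed down (m): 0 = up, 0.006 = bottom of its travel, where the run switch is made. A spring holds it up: it starts to sink at 4 N and is fully down at 10 N.
- lemon_cone: The smaller squeezing cone: white plastic, 58 mm high, 50 to 100 g, standing on its flat skirt (60 mm across, 4 mm thick). Origin: centre of the underside, z up through the tip. The ribbed body is 46 mm across at 5 mm height, 44 at 20, 41 at 34, then rounds in to the tip: grip it round the body, fingertips at least 8 mm above the underside.
- cone_socket (a point): In the lemon cone, on its axis 10 mm above the underside, axes as the cone's. Below it a round bore 24.6 mm across, open beneath; above it, up to 36 mm, four grooves 7 mm wide along the cone's x and y (fits every quarter turn, within 5 degrees), under the four thick fins outside that reach the skirt's edge. Splines meet it with the underside 20 mm above the collar.
- orange_cone: The larger cone, for oranges: white plastic, 86 mm across, 80 mm high, with five thick fins and no splined socket. Not wanted; stands on the worktop. Origin: centre of its underside.
- mug: White mug, red-brown inside, 89 mm across, 98 mm high, standing under the spout with its handle away from the press. Origin: on the worktop, inside the cup, 15 mm from its centre toward the handle.
- lemon_near: A lemon, 78x55x56 mm, lying on the worktop in front. Origin: centre of its underside.
- lemon_far: Another lemon, 72x55x56 mm, lying on the worktop in front, to the left. Origin: centre of its underside.
There are look-alikes about, which are no part of the job. Leave any turquoise look-alike of the lemon_cone alone.

How it is judged:
By the outcome, as a careful person would: the job done as asked, in the order asked, and still so for the second after the job is handed in, while the arm keeps its last pose, push and grip.
It also fails if it takes over 45 s, if anything falls off the work surface, if the arm or the gripper's body presses on something with over 40 N, if the wrist force passes 120 N, or if a joint passes its speed limit or range.

ROBOT

A 7-joint arm with a two-finger parallel gripper is mounted at the origin on a cart in front of the work surface, level with it; the furniture and walls round the work are solid. World frame = base frame: x ahead of the robot, y to its left, z up, the work surface at z = 0. Lengths are in m, angles in rad, forces in N, time in s.
With the tool pointing down it reaches from about 0.425 to 0.95 m from the base axis. Payload 4.7 kg.
Tool frame: the origin (TCP) lies on the centre line of the jaws, within the pads' length; the fingertips stand robot.nose_length ahead of it and the grasp point (between the pads) lies 8 mm behind it (robot.nose_length is the distance from the TCP to the fingertips, in m); z points along the fingers, y is the line along which they close (so a half turn about z gives the same grasp; the last joint's range is limited). The gripper opens to 85 mm and grips with 20 to 120 N. Pads are 22 mm wide; open, the fingers measure 114 mm over their backs; the gripper's body (76 mm by 85 mm) begins 54 mm behind the grasp point. The pads swing forward as they close: fully open they stand 13 mm farther back than shut.
Start: joints at [1.217, 0.469, -0.049, 1.532, 0.024, 1.141, -0.082], TCP at [0.215, -0.64, 0.242] pointing down, gripper open.
Joint ranges: [-2.59, 2.59], [-0.33, 1.99], [-1.39, 1.29], [0.1, 2.45], [-1.04, 4.18], [0.21, 1.99], [-2.66, 2.66]. Speed limits (rad/s): [2.57, 2.57, 3.14, 3.14, 3.14, 3.14, 3.14].

INTERFACE

Orientations are given as [roll, pitch, yaw] about the fixed x, y, z axes, in that order (R = Rz(yaw) Ry(pitch) Rx(roll)).
In Python, from plant import robot gives the robot as it stands. Calls block until the motion is done:
- robot.goto(position, orientation): joint-space move of the TCP to a pose.
- robot.move_straight(position, vel=0.15, attitude=None, contact_N=None): straight line of the TCP; attitude=None keeps the orientation; vel is the mean speed in m/s. With contact_N (N) it stops when the force on the tool has changed by that much, and returns True; else False.
- robot.move_joints(angles): joint-space move.
- robot.grip(opening, strength=None): opening from 0.0 (shut) to 1.0 (fully open); strength is the grip in N (None keeps the last); returns when the fingers have stopped.
- robot.sleep(seconds).
- robot.inverse_kinematics(position, orientation): joint angles nearest the present ones, or None.
- robot.sense(): the state.
- robot.grab_frame(name): name is "scene" or "top" or "wrist"; returns a dict with "image" (420x560x3 uint8, red, green, blue), "range_z" (420x560 float32, m along the optical axis (not along the pixel's ray), 0 where there is no reading), "fx", "fy", "cx", "cy" (pixels), "R" (3x3) and "t" (3): a world point X has camera coordinates R X + t. Camera axes: x right, y down, z forward; pixel columns grow to the right and rows downward; lengths in m; the calibration is good to about 2 mm. A picture is of the moment at which its call begins.
A pose or a line that the arm cannot do raises robot.IKError and nothing moves.
- robot.close_job(): hands the job in; it is judged then, once.
The state is a dict: "t": time; "joint_pos": joint angles; "joint_velocities": joint speeds; "effort": joint torques, N m; "tcp_pos": TCP position; "tcp_rot": TCP orientation; "wrist_force": force on the tool from outside, world axes, zero at the start; "torque": the same for the moment, N m; "opening": opening from 0.0 (shut) to 1.0 (fully open); "gripper_force": force on a finger pad.
Only numpy, scipy, OpenCV 4.12 (cv2) and the standard library are available. Lean on these libraries where they do the work, as an engineer would, in place of code of your own. Each camera call takes 0.05 s, during which the arm holds its last target. There are 200 camera calls.

## Working session

There is one attempt and no reset: what is moved stays moved. The work goes in short steps, each a Python script; the robot and the scene stay as the last script left them, time stands still between calls to the robot, and variables do not carry over. Pictures are saved under pics/ and viewed, at most 10 in all, crops included, and the job is handed in when it is done.

```bash
mkdir -p pics; ls
cat > h.py <<'E'
import numpy as np, cv2
from plant import robot
def pts(f):
    z=f["range_z"]; v,u=np.indices(z.shape)
    P=np.stack([(u-f["cx"])/f["fx"]*z,(v-f["cy"])/f["fy"]*z,z],-1)
    W=(P-f["t"])@f["R"]; W[z==0]=np.nan
    return W
def save(im,n): cv2.imwrite("pics/"+n,cv2.cvtColor(im,cv2.COLOR_RGB2BGR))
def ray(f,u,v,h):
    d=f["R"].T@np.array([(u-f["cx"])/f["fx"],(v-f["cy"])/f["fy"],1]); c=-f["R"].T@f["t"]
    return c+d*(h-c[2])/d[2]
E
python3 - <<'E'
from h import *
import pickle
D={n:robot.grab_frame(n) for n in("scene","top")}
pickle.dump(D,open("d.pkl","wb"))
for n in D: save(D[n]["image"],n+".png"); print(n,D[n]["fx"],-D[n]["R"].T@D[n]["t"])
print(robot.nose_length, robot.sense())
E
```

```text
pics
scene 442.5721713155951 [ 0.06765141 -0.54999719  0.52074162]
top 470.67312995894497 [0.36650252 0.11066887 1.23343405]
0.011 {'t': 0.1, 'joint_pos': array([ 1.21711351,  0.46940083, -0.04861214,  1.53357763,  0.02410313,
        1.14100515, -0.08230253]), 'joint_velocities': array([-0.00036991, -0.00141849,  0.00118599, -0.00310462,  0.00119558,
       -0.00024541,  0.00055197]), 'effort': array([-9.12600581e-05, -5.11517823e+01, -4.75421024e-02, -2.38391823e+01,
        1.06042024e-02,  4.39733805e-03,  1.38774359e-05]), 'tcp_pos': array([ 0.21525452, -0.63922095,  0.24133807]), 'tcp_rot': array([-3.13978838e+00,  5.81193459e-05,  3.24826068e-01]), 'wrist_force': array([-0.12793667,  0.20663428,  0.14055962]), 'torque': array([ 0.00463214,  0.02981393, -0.02619295]), 'gripper_force': 0.0, 'opening': 0.9988247516798106}
```

View pics/scene.png

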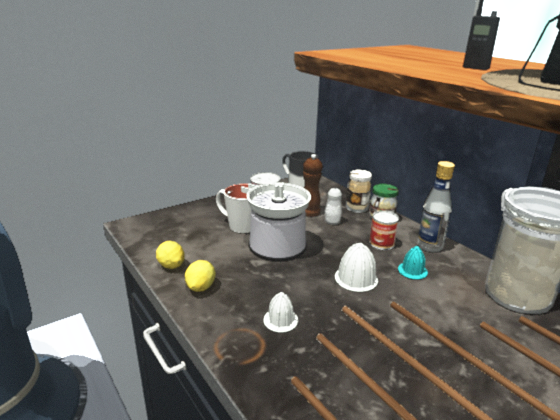

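View pics/top.png

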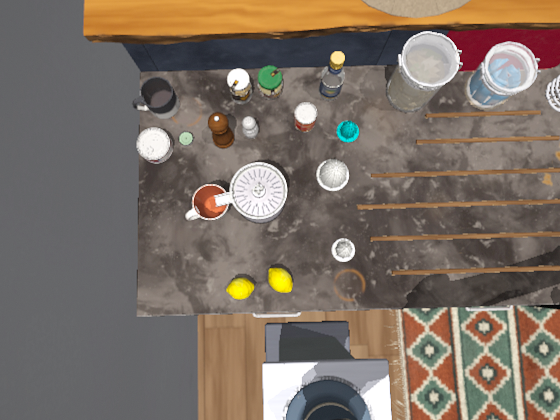

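Candidates for the lemon cone are:
- The small white cone, scene (281,310) / top (343,250). This is the one I choose.
- The large white orange cone, scene (357,265) / top (333,175).
- The turquoise look-alike, scene (414,262) / top (347,131).
- The white shaker, scene (334,205) / top (250,127).

The press is at top (258,191), with the mug on its left at (210,202). The lemons are at (240,288) and (281,280).

Next I measure from the depth data and bring the wrist camera over the cone.

Run:
```python
from h import *
import pickle
D=pickle.load(open("d.pkl","rb"))
for n in D:
    W=pts(D[n]); 
    for nm,(u,v),r,z0,z1 in [("lem",{"scene":(281,310),"top":(343,250)}[n],20,.012,.07),("shaft",{"scene":(279,192),"top":(258,190)}[n],8,.13,.17),("rim",{"scene":(279,200),"top":(258,190)}[n],35,.12,.135)]:
        S=W[v-r:v+r,u-r:u+r].reshape(-1,3); S=S[(S[:,2]>z0)&(S[:,2]<z1)]
        if len(S): print(n,nm,len(S),S.mean(0).round(4),S.min(0).round(4),S.max(0).round(4))
f=D["top"]
for nm,u,v,h in[("lem",343,250,.03),("press",258,191,.128)]: print(nm,ray(f,u,v,h))
c=f["image"]
a=cv2.resize(c[225:275,318:368],(400,400),interpolation=cv2.INTER_CUBIC);b=cv2.resize(c[160:220,228:288],(400,400),interpolation=cv2.INTER_CUBIC)
save(np.hstack([a,b]),"crop1.png")
w=robot.grab_frame("wrist"); R=w["R"]; s=robot.sense()
print("wristcam",-R.T@w["t"]-s["tcp_pos"],R.round(3),w["fx"])
```

```text
scene lem 576 [ 0.4215 -0.0666  0.0343] [ 0.4056 -0.0808  0.012 ] [ 0.4463 -0.0419  0.0596]
scene shaft 96 [0.566  0.1499 0.142 ] [0.5565 0.1423 0.1304] [0.5797 0.1657 0.1515]
scene rim 497 [0.5885 0.1638 0.1243] [0.5004 0.0848 0.12  ] [0.7285 0.256  0.1349]
top lem 209 [ 0.4272 -0.0532  0.0426] [ 0.4072 -0.074   0.0122] [ 0.4481 -0.0347  0.0642]
top shaft 49 [0.5689 0.1554 0.1497] [0.5591 0.1458 0.1306] [0.5807 0.1653 0.1574]
top rim 500 [0.5739 0.1604 0.1263] [0.5027 0.0871 0.12  ] [0.6382 0.2411 0.1345]
lem [ 0.42735715 -0.05287318  0.03      ]
press [0.56857888 0.15633021 0.128     ]
wristcam [0.07319659 0.02344948 0.13148707] [[ 0.319 -0.948 -0.002]
 [-0.903 -0.305  0.301]
 [-0.286 -0.095 -0.954]] 351.962743699588
```

View pics/crop1.png

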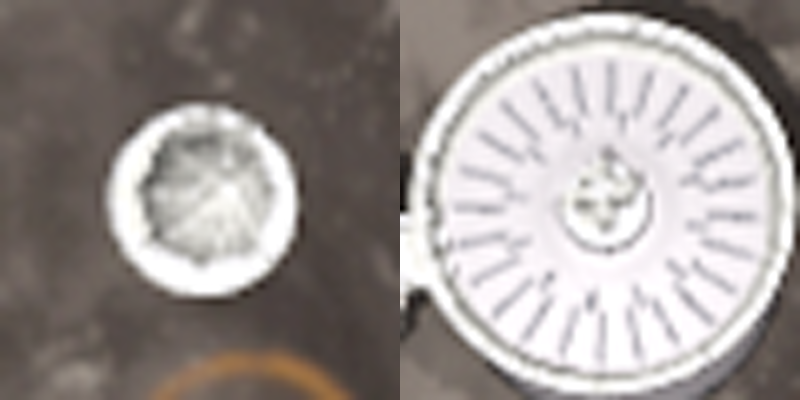

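The left crop shows the small white ribbed cone on its round skirt, centred at crop (203,200), which matches the lemon cone. The right crop shows the press with the plus-shaped shaft at crop (607,195).

Next come close wrist views of the shaft and then the cone.

Run:
```python
from h import *
import pickle
pi=np.pi
for nm,p in [("shaft",(.569,.156,.29)),("cone",(.427,-.054,.17)),("coneg",(.427,-.054,.025)),("shaftlow",(.569,.156,.14))]:
    print(nm,[(y,None if q is None else q.round(1).tolist()[6]) for y in np.arange(-3,3.2,.5) for q in [robot.inverse_kinematics(p,[pi,0,y])]])
y=0.3
robot.goto([.569,.156,.29],[pi,0,y]); robot.sleep(.3)
a=robot.grab_frame("wrist"); s1=robot.sense()
robot.goto([.435,-.054,.19],[pi,0,y]); robot.sleep(.3)
b=robot.grab_frame("wrist"); s2=robot.sense()
pickle.dump((a,b,s1,s2),open("w.pkl","wb"))
print(s1["tcp_pos"],s2["tcp_pos"],s2["t"],s2["joint_pos"])
save(cv2.resize(np.hstack([a["image"],b["image"]]),(800,300),interpolation=cv2.INTER_AREA),"w1.png")
```

```text
shaft [(np.float64(-3.0), 0.9), (np.float64(-2.5), 1.4), (np.float64(-2.0), 1.9), (np.float64(-1.5), 2.4), (np.float64(-1.0), -2.5), (np.float64(-0.5), -2.7), (np.float64(0.0), -2.2), (np.float64(0.5), -1.7), (np.float64(1.0), -1.3), (np.float64(1.5), -0.8), (np.float64(2.0), -0.3), (np.float64(2.5), 0.2), (np.float64(3.0), 0.7)]
cone [(np.float64(-3.0), 1.5), (np.float64(-2.5), 1.8), (np.float64(-2.0), 2.3), (np.float64(-1.5), -2.6), (np.float64(-1.0), -2.6), (np.float64(-0.5), -2.2), (np.float64(0.0), -1.7), (np.float64(0.5), -1.2), (np.float64(1.0), -0.7), (np.float64(1.5), -0.2), (np.float64(2.0), 0.2), (np.float64(2.5), 0.7), (np.float64(3.0), 1.2)]
coneg [(np.float64(-3.0), 1.2), (np.float64(-2.5), 1.3), (np.float64(-2.0), 1.8), (np.float64(-1.5), -2.1), (np.float64(-1.0), -2.6), (np.float64(-0.5), -2.3), (np.float64(0.0), -1.8), (np.float64(0.5), -1.4), (np.float64(1.0), -0.9), (np.float64(1.5), -0.5), (np.float64(2.0), -0.0), (np.float64(2.5), 0.4), (np.float64(3.0), 0.9)]
shaftlow [(np.float64(-3.0), 0.8), (np.float64(-2.5), 1.2), (np.float64(-2.0), 1.7), (np.float64(-1.5), 2.2), (np.float64(-1.0), -2.4), (np.float64(-0.5), -2.1), (np.float64(0.0), -2.2), (np.float64(0.5), -1.8), (np.float64(1.0), -1.4), (np.float64(1.5), -0.9), (np.float64(2.0), -0.4), (np.float64(2.5), 0.0), (np.float64(3.0), 0.5)]
[0.56904784 0.15584432 0.28999091] [ 0.43544499 -0.05339702  0.19016168] 4.95 [ 0.88437579  0.27424481 -0.98277674  2.08634235  0.28673619  0.92014162
 -1.52695452]
```

View pics/w1.png

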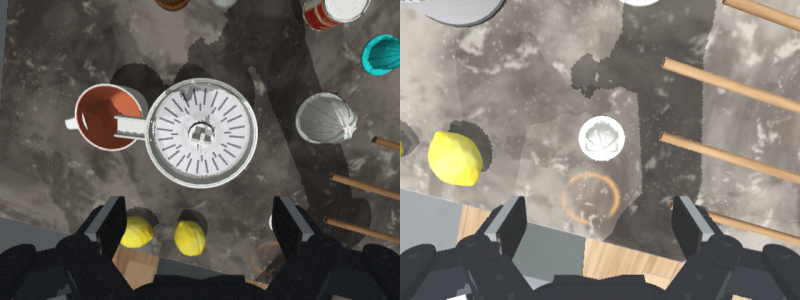

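The wrist view shows the shaft plus at full-frame (280,186) with the spout pointing left, and the lemon cone at (283,193) clear of everything else. I'll rectify both onto planes at the right height, with world axes, to read centres and angles.

```bash
cat >> h.py <<'E'
def rect(f,c,h,half,n=400):
    # world-aligned ortho view of plane z=h: right=+x, up=+y
    s=2*half/n; j,i=np.meshgrid(np.arange(n),np.arange(n))
    X=np.stack([c[0]-half+(j+.5)*s,c[1]+half-(i+.5)*s,np.full(j.shape,h)],-1)
    P=X@f["R"].T+f["t"]
    u=P[...,0]/P[...,2]*f["fx"]+f["cx"]; v=P[...,1]/P[...,2]*f["fy"]+f["cy"]
    return cv2.remap(f["image"],u.astype(np.float32),v.astype(np.float32),cv2.INTER_CUBIC)
E
python3 - <<'E'
from h import *
import pickle
a,b,s1,s2=pickle.load(open("w.pkl","rb"))
A=pts(a); q=A[150:225,240:320].reshape(-1,3)
for z0,z1 in((.148,.16),(.121,.127)):
    S=q[(q[:,2]>z0)&(q[:,2]<z1)&(np.hypot(q[:,0]-.569,q[:,1]-.156)<.02)]; print("shaft",len(S),S.mean(0),S.min(0),S.max(0))
# bowl rim
S=A.reshape(-1,3);S=S[(np.abs(S[:,2]-.127)<.004)]; d=np.hypot(S[:,0]-.569,S[:,1]-.156); S=S[(d>.055)&(d<.075)]
print("rim",cv2.fitEllipse((S[:,:2]*1000).astype(np.float32)))
B=pts(b);S=B.reshape(-1,3); S=S[np.hypot(S[:,0]-.427,S[:,1]+.054)<.045]
K=S[(S[:,2]>.002)]; print("skirt",(cv2.minEnclosingCircle((K[K[:,2]<.008][:,:2]*1000).astype(np.float32))),K[:,2].max())
# skirt by white mask
hsv=cv2.cvtColor(b["image"],cv2.COLOR_RGB2HSV); m=((hsv[...,2]>125)&(hsv[...,1]<40)).astype(np.uint8)
m[:150]=0;m[240:]=0;m[:,:240]=0;m[:,330:]=0
c=max(cv2.findContours(m,0,2)[0],key=cv2.contourArea); print(cv2.boundingRect(c))
g=np.array([ray(b,*p[0],.004)[:2]*1000 for p in cv2.convexHull(c).astype(float)],np.float32); print("circle",cv2.minEnclosingCircle(g),cv2.fitEllipse(g))
f1=rect(a,(.569,.156),.152,.02);f2=rect(b,(.427,-.054),.004,.035)
save(np.hstack([f1,f2]),"r1.png")
E
```

```text
shaft 332 [0.57260295 0.15329708 0.15253031] [0.5611721  0.14221586 0.1480037 ] [0.58347069 0.16406836 0.15484115]
shaft 486 [0.57587224 0.15475424 0.12403262] [0.55707421 0.13794512 0.12102989] [0.587242   0.16840175 0.12689942]
rim ((572.2468872070312, 153.2184600830078), (131.29550170898438, 131.42149353027344), 108.07926940917969)
skirt ((427.6518249511719, -56.78306579589844), 40.99474334716797) 0.27028022513457556
(240, 150, 90, 90)Traceback (most recent call last):
  File "<stdin>", line 16, in <module>
cv2.error: OpenCV(4.12.0) /io/opencv/modules/imgproc/src/shapedescr.cpp:361: error: (-201:Incorrect size of input array) There should be at least 5 points to fit the ellipse in function 'fitEllipseNoDirect'
```

Run:
```python
from h import *
import pickle
a,b,s1,s2=pickle.load(open("w.pkl","rb"))
B=pts(b); d=np.hypot(B[...,0]-.427,B[...,1]+.054)
m=((B[...,2]>.0022)&(B[...,2]<.07)&(d<.045)).astype(np.uint8)
c=max(cv2.findContours(m,0,1)[0],key=cv2.contourArea); print(cv2.boundingRect(c))
K=B[m>0]
for lo,hi in((.002,.007),(.01,.03),(.03,.045),(.05,.065)):
    S=K[(K[:,2]>lo)&(K[:,2]<hi)]; print(lo,len(S),S.mean(0).round(4),S.min(0).round(4),S.max(0).round(4))
hsv=cv2.cvtColor(b["image"],cv2.COLOR_RGB2HSV); w=((hsv[...,2]>165)&(hsv[...,1]<40)&(d<.05)).astype(np.uint8)
c=max(cv2.findContours(w,0,1)[0],key=cv2.contourArea)
g=np.array([ray(b,*p[0],.004)[:2]*1000 for p in cv2.convexHull(c).astype(float)],np.float32); print("circle",cv2.minEnclosingCircle(g),cv2.fitEllipse(g))
save(np.hstack([rect(a,(.5725,.1533),.153,.018),rect(b,(.427,-.054),.004,.035)]),"r1.png")
```

```text
(251, 162, 64, 63)
0.002 1201 [ 0.4386 -0.0565  0.0044] [ 0.4009 -0.0966  0.0022] [ 0.4652 -0.0246  0.0069]
0.01 332 [ 0.4443 -0.0549  0.0208] [ 0.4189 -0.0805  0.0102] [ 0.4529 -0.0374  0.0299]
0.03 661 [ 0.4376 -0.0569  0.0387] [ 0.4122 -0.0793  0.03  ] [ 0.4512 -0.0387  0.045 ]
0.05 542 [ 0.432  -0.0589  0.0548] [ 0.4187 -0.071   0.05  ] [ 0.4429 -0.0467  0.0624]
circle ((422.1604919433594, -51.196502685546875), 43.70732879638672) ((426.0098876953125, -47.9896354675293), (66.09872436523438, 88.39512634277344), 22.090534210205078)
```

View pics/r1.png

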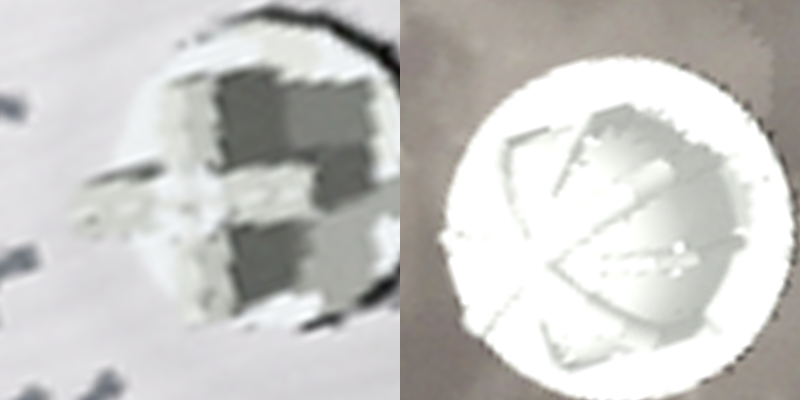

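The rectified crop on the left shows the plus centred at (197,198), with its wings turned about +5° from world x and y. On the right, the skirt circle is centred at (618,228) with fins at roughly 36°, but it is overexposed. I'll take a closer look from another side, with the contrast stretched.

Run:
```python
from h import *
import pickle
a=pickle.load(open("w.pkl","rb"))[0]
robot.goto([.430,-.057,.15],[np.pi,0,2.2]); robot.sleep(.3)
b=robot.grab_frame("wrist"); s=robot.sense(); pickle.dump((b,s),open("w2.pkl","wb"))
print(s["t"],s["tcp_pos"],s["joint_pos"].round(2))
B=pts(b); d=np.hypot(B[...,0]-.43,B[...,1]+.057)
K=B[(d<.05)&(B[...,2]<.08)]
for lo,hi in((.01,.03),(.03,.045),(.05,.065)):
    S=K[(K[:,2]>lo)&(K[:,2]<hi)]; print(lo,len(S),S.mean(0).round(4),S.min(0).round(4),S.max(0).round(4))
c=rect(b,(.43,-.057),.004,.035).astype(float); c=np.clip((c-150)*255/105,0,255).astype(np.uint8)
# shaft edge angle: gradient histogram mod 90 within plus
g=cv2.cvtColor(rect(a,(.5725,.1533),.153,.013),cv2.COLOR_RGB2GRAY).astype(np.float32); g=cv2.GaussianBlur(g,(0,0),5)
gx=cv2.Sobel(g,5,1,0);gy=-cv2.Sobel(g,5,0,1); w=np.hypot(gx,gy)**2; t=np.arctan2(gy,gx)
print("shaft ang",np.degrees(np.angle((w*np.exp(4j*t)).sum()))/4)
save(np.hstack([c,rect(a,(.5725,.1533),.153,.018)]),"r2.png")
```

```text
6.675 [ 0.43003772 -0.0569903   0.15007404] [ 1.09  0.55 -1.34  2.13  0.65  0.98  0.01]
0.01 453 [ 0.4218 -0.0474  0.0209] [ 0.408  -0.0787  0.0101] [ 0.45   -0.0367  0.03  ]
0.03 880 [ 0.4256 -0.0529  0.0387] [ 0.4097 -0.0787  0.03  ] [ 0.4498 -0.0385  0.045 ]
0.05 747 [ 0.4292 -0.0578  0.0548] [ 0.4179 -0.0714  0.05  ] [ 0.442  -0.047   0.0616]
shaft ang 10.573221
```

View pics/r2.png

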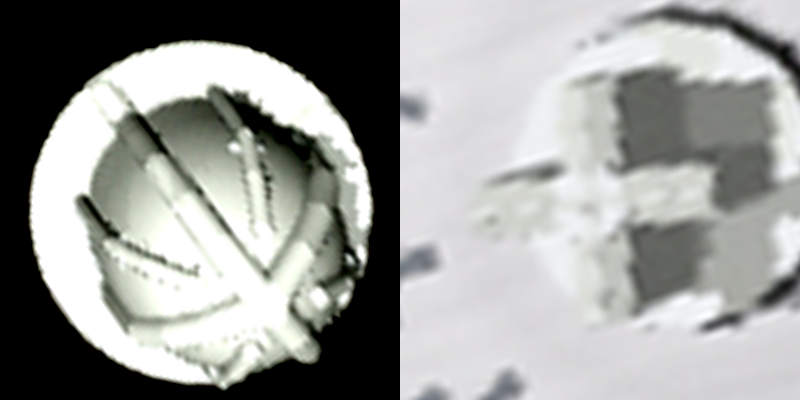

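The left crop shows the cone very clearly. The skirt circle is centred at (200,212), and a thick fin runs from its foot at (105,88) to beyond the tip. So the cone is at about (0.430, -0.059) with its fins at about 38° (mod 90), which agrees with the earlier view. I'll grasp across a fin pair at yaw 127.5° and lift.

Run:
```python
from h import *
import pickle
a=pickle.load(open("w.pkl","rb"))[0]
A=pts(a); 
for z0 in(.140,.145,.148,.150):
    S=A[(np.abs(A[...,0]-.5724)<.02)&(np.abs(A[...,1]-.1534)<.02)&(A[...,2]>z0)&(A[...,2]<.16)]
    z=(S[:,0]-.5724)+1j*(S[:,1]-.1534); r=abs(z); k=(r>.005)&(r<.0125)
    print("shaft ang",z0,k.sum(),np.degrees(np.angle((z[k]**4/r[k]**2).sum()))/4, S.min(0),S.max(0))
pi=np.pi; y=np.radians(127.5)
robot.goto([.430,-.059,.11],[pi,0,y])
print(robot.move_straight([.430,-.059,.023],vel=.1,contact_N=8))
robot.grip(0,60); s=robot.sense(); print(s["opening"],s["gripper_force"],s["tcp_pos"],s["wrist_force"])
robot.move_straight([.430,-.059,.20],vel=.15); 
robot.goto([.5723,.1535,.29],[pi,0,y+np.radians(7-38)]); robot.sleep(.3)
b=robot.grab_frame("wrist"); s=robot.sense(); pickle.dump((b,s),open("w3.pkl","wb"))
print(s["t"],s["opening"],s["gripper_force"],s["tcp_pos"],s["tcp_rot"],s["joint_pos"].round(2),s["wrist_force"])
save(b["image"],"w3.png")
```

```text
shaft ang 0.14 278 4.661312996157827 [0.5611721  0.14221586 0.14000598] [0.58347069 0.16413948 0.15484115]
shaft ang 0.145 242 4.564575565699895 [0.5611721  0.14221586 0.1450054 ] [0.58347069 0.16406836 0.15484115]
shaft ang 0.148 219 4.692112372197568 [0.5611721  0.14221586 0.1480037 ] [0.58347069 0.16406836 0.15484115]
shaft ang 0.15 199 4.758979242310756 [0.5611721  0.14221586 0.15000915] [0.58347069 0.16403175 0.15484115]
False
0.47572397024163815 59.68729219519631 [ 0.43023096 -0.05907049  0.02375203] [-2.60428836 -0.6547159   8.98040729]
11.2 0.47093140486582913 60.31852426660613 [0.57232272 0.15245895 0.28981047] [-3.14123823e+00  2.77266411e-04  1.68278399e+00] [ 0.39  0.47 -1.01  1.64  0.42  1.27 -0.59] [-0.2985474   0.35848905 -0.64091132]
```

View pics/w3.png

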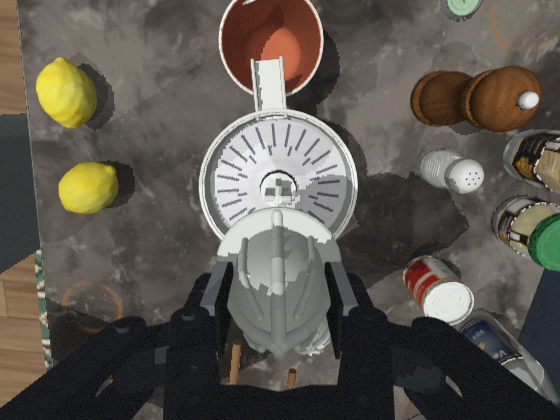

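The cone is held with its thick fin along the image column near 278, from the foot at (279,212) to the tip at (277,350). The shaft plus is partly visible at (277,186). I'll measure where the cone's axis and fin sit in the hand.

Run:
```python
from h import *
import pickle
b,s=pickle.load(open("w3.pkl","rb")); p=s["tcp_pos"]; h=p[2]-.02375+.004
B=pts(b); k=(np.abs(B[...,2]-h)<.004)&(np.hypot(B[...,0]-p[0],B[...,1]-p[1])<.04)
S=B[k]; print(len(S),S[:,2].mean()-h)
# outer edge of the skirt arc: for each angle bin, max radius; then circle fit with least squares
from scipy.optimize import least_squares
t=np.arctan2(S[:,1]-p[1],S[:,0]-p[0]); r=np.hypot(S[:,0]-p[0],S[:,1]-p[1])
E=np.array([S[i][np.argmax(r[i]),:2] for q in np.arange(-np.pi,np.pi,.05) for i in [np.where((t>=q)&(t<q+.05)&(r>.024))[0]] if len(i)>3])
f=least_squares(lambda c:np.hypot(E[:,0]-c[0],E[:,1]-c[1])-.0298,p[:2],loss="soft_l1",f_scale=.0005); print("cone axis",f.x,"tcp",p[:2],len(E),f.cost)
c=rect(b,p,h,.035).astype(float); c=np.clip((c-60)*1.5,0,255).astype(np.uint8)
save(np.hstack([c,rect(b,(.5723,.1535),.153,.018)]),"r3.png")
S=B[(np.hypot(B[...,0]-.5723,B[...,1]-.1535)<.016)&(B[...,2]>.148)&(B[...,2]<.157)];print("shaft",len(S),S.min(0),S.max(0))
```

```text
3351 0.00025414664892198235
cone axis [0.57236404 0.15223575] tcp [0.57232272 0.15245895] 60 4.2681907207808567e-07
shaft 296 [0.56061943 0.14660556 0.14809387] [0.58243516 0.16467489 0.15550808]
```

View pics/r3.png

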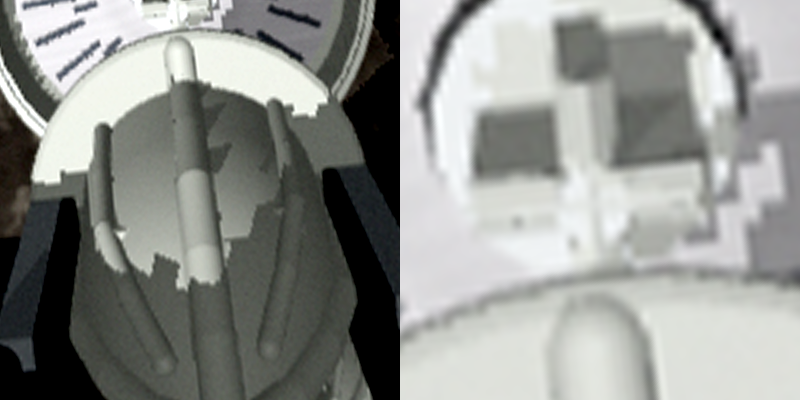

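In the crop the fin foot is at (180,48) relative to the axis at (200,201). That puts the fin at about 97.3° with the tool at 96.4°, and the cone axis lies on the TCP. The shaft is at 4.7° (94.7°), so the target yaw is about 93.8°. I'll descend with contact detection.

Run:
```python
from h import *
pi=np.pi; T=np.array([.572,.1535]); y=np.radians(93.8); att=[pi,0,y]
cmd=T.copy()
robot.move_straight([*cmd,.20],vel=.1,attitude=att); robot.sleep(.3)
for i in range(2):
    s=robot.sense(); cmd+=T-s["tcp_pos"][:2]
    robot.move_straight([*cmd,.186],vel=.05,attitude=att); robot.sleep(.3)
s=robot.sense();print(s["t"],s["tcp_pos"],np.degrees(s["tcp_rot"]),s["wrist_force"],cmd)
c=robot.move_straight([*cmd,.148],vel=.03,attitude=att,contact_N=4)
s=robot.sense();print(c,s["t"],s["tcp_pos"],"underside",s["tcp_pos"][2]-.02375,np.degrees(s["tcp_rot"]),s["wrist_force"],s["torque"])
```

```text
13.8333 [0.57189673 0.15340494 0.18601761] [1.79999073e+02 8.64689575e-05 9.38018812e+01] [ 0.54348399 -0.05515235 -0.65249953] [0.57189588 0.15340955]
False 15.25 [0.57203965 0.15345361 0.14820673] underside 0.12445673314994107 [ 1.79976327e+02 -5.05397547e-03  9.37961340e+01] [-0.53640395 -0.16365921 -1.01987481] [-0.00311025 -0.01494904  0.03087161]
```

It slid in freely to 0.5 mm above the collar. Now I press in stages down to the bottom of the travel.

Run:
```python
from h import *
s=robot.sense(); att=s["tcp_rot"]; att=[np.pi,0,np.radians(93.8)]; robot.grip(0,90)
xy=[.5719,.1534]
for z in(.1475,.146,.144,.142,.141,.140,.139,.138):
    c=robot.move_straight([*xy,z],vel=.02,attitude=att,contact_N=25); robot.sleep(.15)
    s=robot.sense();print(z,c,round(s["t"],2),s["tcp_pos"].round(5),s["wrist_force"].round(2),s["opening"])
    if s["wrist_force"][2]>20 or c: break
b=robot.grab_frame("wrist"); import pickle; pickle.dump((b,s),open("w4.pkl","wb")); save(b["image"],"w4.png")
```

```text
0.1475 False 15.87 [0.57201 0.15346 0.14765] [0.66 0.24 0.05] 0.45906226357129876
0.146 False 16.27 [0.57202 0.15348 0.14628] [-0.8  -0.41  3.32] 0.45772043559471554
0.144 False 16.67 [0.57206 0.15351 0.14435] [-0.65 -0.28  5.27] 0.46606948783084484
0.142 False 17.07 [0.57209 0.15349 0.14264] [-1.43 -1.45  7.22] 0.4587265541193837
0.141 False 17.47 [0.57207 0.15353 0.14179] [-2.22 -0.37  8.69] 0.4618826435140805
0.14 False 17.87 [0.5721  0.1536  0.14145] [-3.01 -3.34 12.25] 0.46166348385842
0.139 False 18.27 [0.57214 0.15366 0.14136] [-4.69 -2.89 17.54] 0.4606556755916618
0.138 False 18.67 [0.57219 0.15374 0.14124] [-5.47 -3.14 22.66] 0.4598862041457807
```

View pics/w4.png

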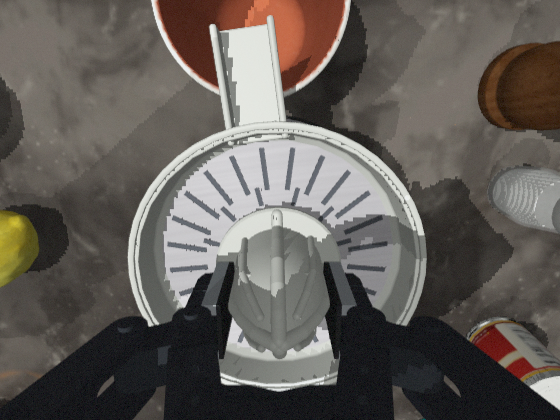

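The cone sits home in the middle of the bowl, held at (277,290), with nothing else touched. The spring rate and then a hard stop after about 6 mm of travel show the switch is bottomed at 22 N. I'll check that the force holds steady, then hand in while still pressing.

Run:
```python
from h import *
import pickle
b,_=pickle.load(open("w4.pkl","rb")); B=pts(b); d=np.hypot(B[...,0]-.572,B[...,1]-.1535)
S=B[(d>.0245)&(d<.0285)&(B[...,2]>.116)&(B[...,2]<.128)]; print("skirt top z",np.median(S[:,2]),len(S))
robot.sleep(.5); s=robot.sense(); print(s["t"],s["tcp_pos"],s["wrist_force"],s["gripper_force"])
if s["wrist_force"][2]>15: print(robot.close_job())
```

```text
skirt top z 0.1216526726295443 1351
19.2167 [0.57215219 0.15368654 0.1412293 ] [-5.96505577 -4.07964136 22.54162044] 98.1304107287383
the job is handed in; nothing more can be done
None
```

The lemon cone is meshed with the splines and fully home. I handed the job in at about 19 s with the arm still pressing it down at about 22 N, against the stop at the bottom of the run switch's 6 mm travel.

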